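# Serve the iced cookie from the baking sheet with a turner

## Robot

A 6-joint arm with a two-finger parallel gripper is mounted at the origin on the work surface. World frame = base frame: x ahead of the robot, y to its left, z up, the work surface at z = 0. Lengths are in mm, angles in rad, forces in N, time in s.
With the tool pointing down it reaches from about 350 to 775 mm from the base axis. Payload 7.3 kg.
Tool frame: the origin (TCP) lies midway between the tips of the shut fingers; the grasp point (between the pads) lies 19 mm behind it; z points along the fingers, y is the line along which they close (so a half turn about z gives the same grasp; the last joint's range is limited). The gripper opens to 92 mm and grips with 3 to 60 N. Pads are 19 mm wide; open, the fingers measure 130 mm over their backs; the gripper's body (75 mm by 190 mm) begins 47 mm behind the grasp point.
Start: joints at [1.036, 0.342, 1.524, -0, 1.275, -0.146], TCP at [199.005, 485.844, 202.441] pointing down, gripper open.
Joint ranges: [-2.53, 2.53], [-0.77, 2.02], [0.04, 2.7], [-1, 4.14], [0.28, 2.66], [-3.11, 3.11]. Speed limits (rad/s): [2.57, 2.57, 3.14, 3.14, 3.14, 3.14].

## Interface

Orientations are given as [roll, pitch, yaw] about the fixed x, y, z axes, in that order (R = Rz(yaw) Ry(pitch) Rx(roll)).
In Python, from plant import bot gives the robot as it stands.
- The arm moves only by the tool servo_tool, never from a script. Its argument "deltas" is a list of rows, each a list of 2 entries, a list of its own where there are three numbers: the shift along the tool's x, y, z in m, then the turn, a rotation vector about the tool's x, y, z in degrees. A call has 1 to 20 rows; each row shifts and turns the commanded pose from where the row before left it, along the tool's axes as they then stand; what a row does not reach is not made up. A row lasts 1/8 s, in which the tool goes at most 62.5 mm and 10.7 degrees, less where a joint would pass 70% of its speed; a pose out of reach is approached as far as the arm can. A call with a gripper value outside its range is refused whole. "fingers" is the opening, from 0 (shut) to 1 (fully open), set as the call begins (left out, the last holds). The fingers move at their own pace and stop on an object; the grip force is fixed at half the most. Time passes only in rows, so rows that do not move let the fingers close. It gives the time, the measured TCP pose, the force, the opening and the grip force at its end, in the units of the state.
- bot.get_obs(): the state, without advancing time (a new reading comes with each control period).
- bot.capture(name): name is "scene" or "side" or "wrist"; returns the picture (480x640x3 uint8, red, green, blue); there is no depth.
- bot.camera_model(name): a dict with "mtx" (3x3 intrinsics, pixels), "xyz" and "rotation" of the camera in the world. Camera axes: x right, y down, z forward; pixel columns grow to the right and rows downward; lengths in mm; the calibration is good to about 2 mm. A picture is of the moment at which its call begins: read the wrist's pose just before it. camera_model takes no time and is no camera call; for the wrist camera it gives the pose at the moment of the call.
- bot.close_job(): hands the job in; it is judged then, once.
The state is a dict: "time": time; "joint_positions": joint angles; "dq": joint speeds; "tau": joint torques, N m; "tool_pos": TCP position; "tcp_rot": TCP orientation; "contact_force": force on the tool from outside, world axes, zero at the start; "moment": the same for the moment, N m; "grip_width": finger opening in mm; "finger_force": force on a finger pad.
Only numpy, scipy, OpenCV 4.12 (cv2) and the standard library are available. Lean on these libraries where they do the work, as an engineer would, in place of code of your own. Each camera call takes 0.05 s, during which the arm holds its last target. There are 200 camera calls.

## Task

Use the metal turner to move the big iced cookie from the baking sheet to the round marble board: slide the blade under it (the sheet's turned-up edge keeps it from running away), carry it over and let it slide off gently, so that it lies flat and wholly on the board, star side up. Keep the gripper's fingers off the cookie, do not drop it or press it hard enough to break it, and leave the other things where they are. Finally lay the turner flat on the bare table top.

Things in the scene. Friction and masses are not known exactly. Their poses are not given: they have to be found in the camera images.
- cookie: round tan cookie, mint icing with a white star on top; 108 mm wide, 11 mm thick, 70 g; too wide for the gripper. Underside flat over 92 mm; from there the edge curves up and out to its widest line 5 mm up, so a thin blade runs under it. Friction about 0.3 on everything: it slides down a blade tilted over 20 degrees. Origin: centre of the underside; z up out of the icing. Starts flat on the sheet.
- turner: steel offset turner, 195 g, lying on the table, nose away from the robot. Blade 105 mm long (x), 85 mm wide (y), 2 mm thick. Origin: centre of the blade's underside; x to the nose, z up. A cranked neck rises from the rear edge to a level black handle, 20 mm wide, 16 mm high, from x = -85 to -205 mm, centre line 48 mm up. It balances at x = -32 mm, so it lies blade flat, handle clear of the table.
- turner_nose (a point): middle of the blade's front edge, on the underside (x = +52.5 mm from the turner's origin)
- turner_grip (a point): centre of the handle near its front end, 102 mm behind the blade's centre and 48 mm above the underside: a good place to grip, fingers closing across the 20 mm width
- sheet: aluminium baking sheet on a cork mat, fixed. Origin: under its centre at table height. Metal 260 mm (x) by 240 mm (y), its flat top 7 mm above the table; the cork shows 5 mm beyond it at both x ends. Three edges are flat and open; the +y edge is turned up to 15 mm above the flat, leaning out 15 degrees.
- sheet_stop (a point): middle of the foot of the turned-up edge, on the sheet's upper surface (sheet x = 0, y = +119.5 mm, 7 mm above the table); the edge runs along the sheet's x. A cookie pushed along +y rests against the edge with its centre about 54 mm short of this line.
- board: round flat serving board of white marble, 230 mm across, 12 mm thick, no rim, fixed to the table. Origin: centre of the underside.
- board_top (a point): centre of the marble board's upper face, 12 mm above the table, z up
- favor_box: closed mint-green plastic favor box with white ribbon, 79 mm square, 70 mm high; stands loose; a bystander. Origin: centre of the underside.
- night_light: star-shaped yellow plastic night light on a small white base with a red toggle, 110 mm across, 121 mm high, stands loose; a bystander. Origin: centre of the underside.
- slinky: metal slinky coil standing on end, 61 mm across, 57 mm high, loose; a bystander. Origin: centre of the underside.
- ramekin: white ceramic ramekin, 90 mm across, 45 mm high, loose, with a violet rubber ball of 54 mm lying in it; a bystander. Origin: centre of the underside.
Not all that is in view belongs to the job. What is meant by the cookie is not blue or purple, and is the larger of those in its own colour.

How it is judged:
By the outcome, as a careful person would: the job done as asked, in the order asked, and still so for the second after the job is handed in, with the robot touching nothing.
It also fails if it takes over 67 s, if anything falls off the work surface, if the arm or the gripper's body presses on something with over 40 N, if the wrist force passes 120 N, or if a joint passes its speed limit or range.

## Working session

There is one attempt and no reset: what is moved stays moved. The work goes in short steps, Python scripts to look and compute and a tool call to move; the robot and the scene stay as the last step left them, time stands still between calls to the robot, and variables do not carry over. Pictures are saved under pics/ and viewed, at most 10 in all, crops included, and the job is handed in when it is done.

Besides the shell and the picture viewer there is one more tool, called after ">>>" by a JSON object that holds its "fn" and its "kwargs", one argument or row to a line. servo_tool: Moves the arm, as the interface text tells. Its arguments: {"type":"object","properties":{"deltas":{"type":"array"},"fingers":{"type":"number"}},"required":["deltas"]}

```bash
ls; mkdir -p pics
python3 - <<'E'
from plant import bot
import cv2
o=bot.get_obs();print(o)
for n in("scene","side","wrist"):
    im=bot.capture(n);cv2.imwrite(f"pics/{n}0.png",im[:,:,::-1]);m=bot.camera_model(n);print(n,m)
E
```

```text
pics
{'time': 0.0, 'joint_positions': array([ 1.03601193e+00,  3.42748886e-01,  1.52501304e+00,  1.21339537e-05,
        1.27536792e+00, -1.45986364e-01]), 'dq': array([ 0.00015557,  0.00114183,  0.00034679,  0.0003391 , -0.0009279 ,
        0.00031049]), 'tau': array([ 1.44718622e-03, -4.31253290e+01, -2.44218332e+01,  7.18697486e-02,
        5.58645430e-02, -1.32069599e-04]), 'tool_pos': array([198.76147769, 485.45352226, 201.73278759]), 'tcp_rot': array([-3.14007350e+00, -2.35092729e-04,  2.75279090e+00]), 'contact_force': array([-0.0120105 , -0.58750648,  0.4323623 ]), 'moment': array([-0.04093769,  0.02406882, -0.00332253]), 'finger_force': 0.0, 'grip_width': 91.45306284216156}
scene {'mtx': array([[552.05586052,   0.        , 321.79822977],
       [  0.        , 552.05586052, 237.04860925],
       [  0.        ,   0.        ,   1.        ]]), 'xyz': array([ 924.53105514, -543.27435569, 1222.81817834]), 'rotation': array([-2.61110178,  0.01111107,  0.64116956])}
side {'mtx': array([[579.48486788,   0.        , 311.76230861],
       [  0.        , 579.48486788, 240.00091586],
       [  0.        ,   0.        ,   1.        ]]), 'xyz': array([ -11.52353678, -871.58356233, 1162.95318502]), 'rotation': array([-2.3920103 ,  0.01202757, -0.56432168])}
wrist {'mtx': array([[385.31542943,   0.        , 319.09901605],
       [  0.        , 385.31542943, 240.34819635],
       [  0.        ,   0.        ,   1.        ]]), 'xyz': array([137.87399224, 510.80388672, 384.65016798]), 'rotation': array([2.89131158e+00, 1.82773745e-03, 1.18132129e+00])}
```

View pics/scene0.png

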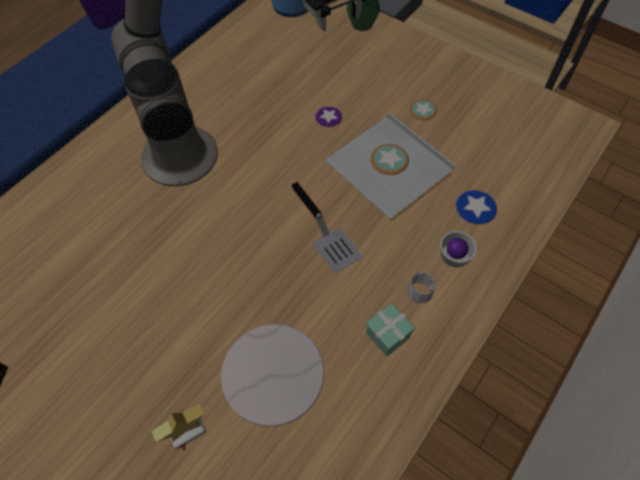

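View pics/side0.png

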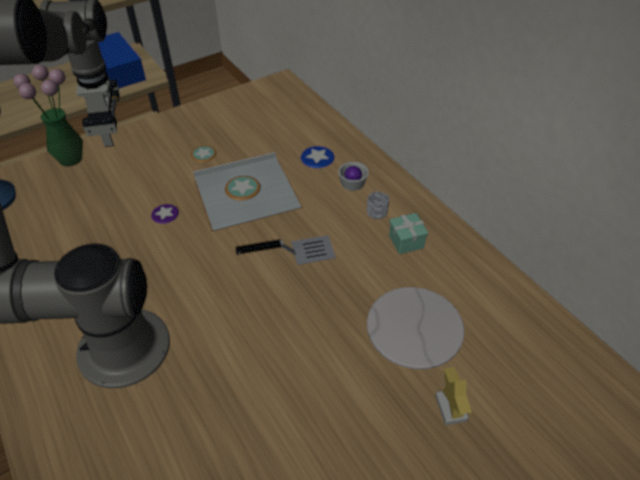

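The scene view shows the cookie at about (390,158) on the sheet, whose turned-up edge runs from (390,117) to (453,167). The turner's handle runs (295,185)–(319,214) and its blade is at (338,250). The board is at (272,374), the box at (390,328), the slinky at (421,288), the ramekin at (458,248) and the light at (180,425). The side view agrees: cookie (243,187), blade (314,249), board (415,326).

```bash
cat > h.py <<'E'
import numpy as np, cv2
from scipy.spatial.transform import Rotation as R
from plant import bot
def ray(m,uv):
    d=np.linalg.inv(m["mtx"])@np.c_[np.atleast_2d(uv),np.ones(len(np.atleast_2d(uv)))].T
    return (R.from_euler("xyz",m["rotation"]).as_matrix()@d).T
def onz(m,uv,z):
    d=ray(m,uv);c=m["xyz"];return c+d*((z-c[2])/d[:,2])[:,None]
def proj(m,P):
    q=R.from_euler("xyz",m["rotation"]).as_matrix().T@(np.atleast_2d(P)-m["xyz"]).T
    q=m["mtx"]@q;return (q[:2]/q[2]).T
def blob(mask,roi):
    x0,y0,x1,y1=roi;k=np.zeros(mask.shape,np.uint8);k[y0:y1,x0:x1]=mask[y0:y1,x0:x1]
    cs,_=cv2.findContours(k,cv2.RETR_EXTERNAL,cv2.CHAIN_APPROX_NONE)
    return max(cs,key=cv2.contourArea)[:,0,:].astype(float)
E
cat > m0.py <<'E'
from h import *
rois={"scene":dict(board=(205,310,340,435),cookie=(362,138,418,180),handle=(280,170,330,220),blade=(308,225,370,275),sheet=(320,108,460,225)),
"side":dict(board=(355,280,475,375),cookie=(220,172,266,203),handle=(225,230,286,262),blade=(288,230,342,270),sheet=(185,148,305,235))}
for n in rois:
    im=cv2.imread(f"pics/{n}0.png");hsv=cv2.cvtColor(im,cv2.COLOR_BGR2HSV);H,S,V=cv2.split(hsv);m=bot.camera_model(n)
    grey=((S<60)&(V>75)).astype(np.uint8)
    r=rois[n]
    c=blob(grey,r["board"]);P=onz(m,c,12)[:,:2];(x,y),rad=cv2.minEnclosingCircle(P.astype(np.float32));print(n,"board",x,y,rad,P.mean(0))
    c=blob((S>70).astype(np.uint8),r["cookie"]);P=onz(m,c,12)[:,:2];(x,y),rad=cv2.minEnclosingCircle(P.astype(np.float32));print("cookie",x,y,rad, cv2.fitEllipse(P.astype(np.float32)))
    c=blob((V<50).astype(np.uint8),r["handle"]);P=onz(m,c,48)[:,:2];print("handle",cv2.minAreaRect(P.astype(np.float32)),cv2.boxPoints(cv2.minAreaRect(P.astype(np.float32))))
    c=blob(grey,r["blade"]);P=onz(m,c,2)[:,:2];print("blade",cv2.minAreaRect(P.astype(np.float32)),cv2.boxPoints(cv2.minAreaRect(P.astype(np.float32))))
    c=blob(grey,r["sheet"]);P=onz(m,c,7)[:,:2];print("sheet",cv2.minAreaRect(P.astype(np.float32)),cv2.boxPoints(cv2.minAreaRect(P.astype(np.float32))))
E
python3 m0.py
python3 - <<'E'
import cv2,numpy as np
a=cv2.imread("pics/scene0.png")[100:280,270:480];b=cv2.imread("pics/side0.png")[140:280,180:350]
a=cv2.resize(a,None,fx=2.2,fy=2.2,interpolation=2)
b=cv2.resize(b,None,fx=2,fy=2,interpolation=2)
k=np.zeros((max(a.shape[0],b.shape[0]),a.shape[1]+b.shape[1],3),np.uint8);k[:a.shape[0],:a.shape[1]]=a;k[:b.shape[0],a.shape[1]:]=b
print(k.shape);cv2.imwrite("pics/crop0.png",k)
E
```

```text
scene board 608.5017700195312 -327.11224365234375 115.14717864990234 [ 609.97601415 -329.37868272]
cookie 489.0464782714844 329.7534484863281 53.07292556762695 ((488.8037109375, 329.5560302734375), (102.0384292602539, 103.49958038330078), 14.833088874816895)
handle ((399.68182373046875, 67.3780746459961), (19.430118560791016, 115.30198669433594), 69.8782958984375) [[342.2075    78.08881 ]
 [450.4719    38.42315 ]
 [457.15616   56.667336]
 [348.89175   96.333   ]]
blade ((535.8511962890625, 17.76091766357422), (86.3818130493164, 110.75879669189453), 70.0580825805664) [[469.0614     -3.9521065]
 [573.17896   -41.728317 ]
 [602.641      39.47394  ]
 [498.52344    77.25015  ]]
sheet ((493.46807861328125, 324.2415466308594), (261.4314270019531, 268.50445556640625), 77.9013442993164) [[334.8004  224.56793]
 [597.3408  168.29059]
 [652.13574 423.91516]
 [389.59534 480.1925 ]]
side board 607.3328857421875 -327.4692077636719 117.9808578491211 [ 605.38058325 -329.26593984]
cookie 489.7156677246094 333.0234680175781 52.63671112060547 ((491.1148681640625, 335.6253967285156), (97.31945037841797, 100.16597747802734), 155.53126525878906)
handle ((403.3473205566406, 69.57228088378906), (26.73585319519043, 117.46736145019531), 68.88899993896484) [[343.74078   78.25601 ]
 [453.32422   35.947094]
 [462.95386   60.88855 ]
 [353.37042  103.197464]]
blade ((538.6384887695312, 19.345767974853516), (88.53292083740234, 106.964111328125), 69.93505096435547) [[473.2154     -3.8850136]
 [573.68726   -40.58281  ]
 [604.0616     42.57655  ]
 [503.58972    79.274345 ]]
sheet ((499.0414733886719, 330.34124755859375), (273.1852722167969, 266.4720153808594), 77.89682006835938) [[340.12732 224.72083]
 [600.6761  168.84888]
 [657.9556  435.96167]
 [397.40686 491.83362]]
(396, 802, 3)
```

View pics/wrist0.png

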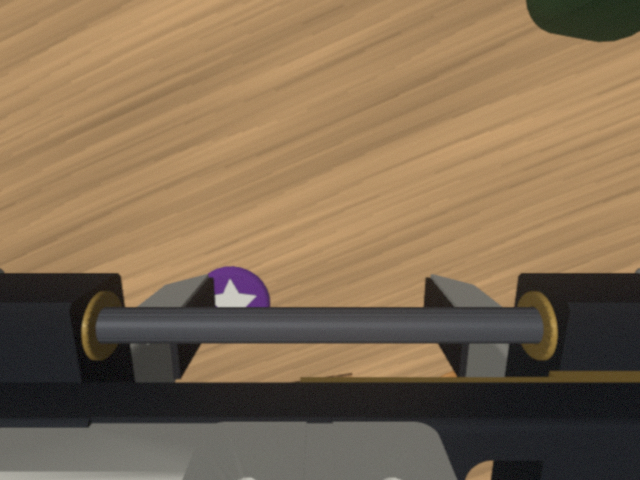

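```bash
cat > plan.py <<'E'
# rows for a straight move+turn: from current pose to target TCP xyz (mm), rpy deg ; prints tool-frame total
from h import *
import sys
def to(p,rpy):
    o=bot.get_obs();A=R.from_euler("xyz",o["tcp_rot"]);B=R.from_euler("xyz",rpy,degrees=True)
    d=A.inv().apply(np.array(p)-o["tool_pos"]);w=(A.inv()*B).as_rotvec(degrees=True)
    print("t",round(o["time"],2),"pos",o["tool_pos"].round(1),"rpy",np.degrees(o["tcp_rot"]).round(2),"| shift in tool",d.round(1),"turn",w.round(2))
if __name__=="__main__":
    a=[float(x) for x in sys.argv[1:]];to(a[:3],a[3:])
E
python3 - <<'E'
from h import *
m=bot.camera_model("scene")
for n,uv,z in [("box base near corner",(391,353),0),("box top",(390,322),70),("slinky base",(421,298),0),("ramekin base",(458,258),0),("light base",(187,436),0),("light base l",(172,443),0),("light base r",(203,432),0),("light top l",(153,433),60),("light top r",(203,410),110),("purple cookie",(328,117),8),("small cookie",(424,109),8),("blue",(477,206),8)]:
    print(n,onz(m,[uv],z)[0].round())
E
python3 plan.py 441 53.5 200 180 0 -20
```

```text
box base near corner [ 795. -129.    0.]
box top [762. -94.  70.]
slinky base [779.  29.   0.]
ramekin base [796. 177.   0.]
light base [ 547. -539.    0.]
light base l [ 531. -569.   -0.]
light base r [ 569. -513.   -0.]
light top l [ 506. -577.   60.]
light top r [ 572. -485.  110.]
purple cookie [259. 357.   8.]
small cookie [468. 549.   8.]
blue [759. 337.   8.]
t 0.15 pos [198.8 485.5 201.9] rpy [-1.7994e+02 -1.0000e-02  1.5772e+02] | shift in tool [-387.9 -308.     2.2] turn [-2.0000e-02  1.0000e-01  1.7772e+02]
```

View pics/crop0.png

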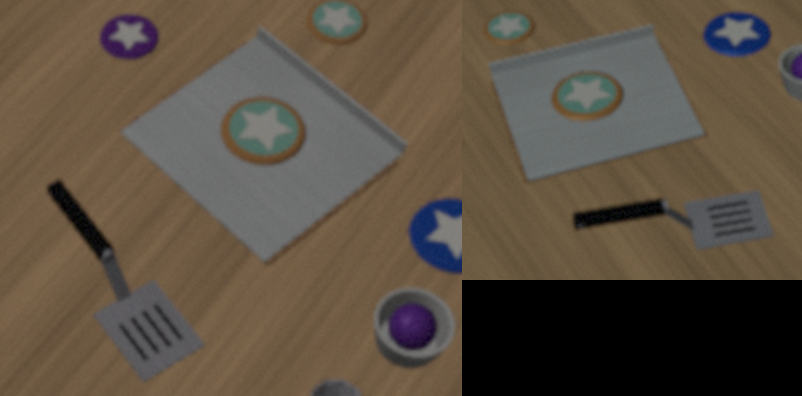

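The crops confirm the turned-up edge is on the far (+y) side and the turner's nose points to yaw −20°. The handle and blade centres come out 145 mm apart, as given. Next I move above the grip point.

>>> {"fn": "servo_tool", "kwargs": {
  "deltas": [
    [[-0.014, -0.011, 0], [0, 0, 0]],
    [[-0.03, -0.024, 0], [0, 0, 0]],
    [[-0.036, -0.0285, 0], [0, 0, 0]],
    [[-0.036, -0.0285, 0], [0, 0, 0]],
    [[-0.036, -0.0285, 0], [0, 0, 0]],
    [[-0.036, -0.0285, 0], [0, 0, 0]],
    [[-0.036, -0.0285, 0], [0, 0, 0]],
    [[-0.036, -0.0285, 0], [0, 0, 0]],
    [[-0.036, -0.0285, 0], [0, 0, 0]],
    [[-0.036, -0.0285, 0], [0, 0, 0]],
    [[-0.03, -0.024, 0], [0, 0, 0]],
    [[-0.02, -0.0165, 0], [0, 0, 0]],
    [[-0.006, -0.0045, 0], [0, 0, 0]]
  ],
  "fingers": 1
}}

```text
time: 1.78
tool_pos: [441.2, 52.0, 202.3]
tcp_rot: [-3.141, -0.0, 2.75]
contact_force: [-0.3, 0.6, -0.3]
grip_width: 91.9
finger_force: 0.0
```

>>> {"fn": "servo_tool", "kwargs": {
  "deltas": [
    [[0, 0, 0], [0, 0, 5]],
    [[0, 0, 0], [0, 0, 10.5]],
    [[0, 0, 0], [0, 0, 10.5]],
    [[0, 0, 0], [0, 0, 10.5]],
    [[0, 0, 0], [0, 0, 10.5]],
    [[0, 0, 0], [0, 0, 10.5]],
    [[0, 0, 0], [0, 0, 10.5]],
    [[0, 0, 0], [0, 0, 10.5]],
    [[0, 0, 0], [0, 0, 10.5]],
    [[0, 0, 0], [0, 0, 10.5]],
    [[0, 0, 0], [0, 0, 10.5]],
    [[0, 0, 0], [0, 0, 10.5]],
    [[0, 0, 0], [0, 0, 10.5]],
    [[0, 0, 0], [0, 0, 10.5]],
    [[0, 0, 0], [0, 0, 10.5]],
    [[0, 0, 0], [0, 0, 10.5]],
    [[0, 0, 0], [0, 0, 10.5]],
    [[0, 0, 0], [0, 0, 4.7]],
    [[0, 0, 0], [0, 0, 0]]
  ]
}}

```text
time: 4.15
tool_pos: [440.6, 54.2, 202.4]
tcp_rot: [-3.141, 0.0, -0.347]
contact_force: [1.0, -0.5, -0.1]
grip_width: 91.9
finger_force: 0.0
```

```bash
python3 - <<'E'
from h import *
m=bot.camera_model("wrist");im=bot.capture("wrist");cv2.imwrite("pics/w1.png",im[:,:,::-1])
np.set_printoptions(suppress=True);o=bot.get_obs();print(o["joint_positions"].round(2),o["contact_force"],m)
# predicted pixels of turner points
y=np.radians(-20);c,s=np.cos(y),np.sin(y);T=lambda x,yy,z:[537+c*x-s*yy,18.5+s*x+c*yy,z]
print(proj(m,[T(52.5,-42.5,2),T(52.5,42.5,2),T(-52.5,42.5,2),T(-52.5,-42.5,2),T(-85,0,56)]).round())
E
python3 plan.py 441 53.5 200 180 0 -20
```

```text
[-0.05  0.19  1.73  0.    1.22  1.87] [ 0.00545857 -0.24862501 -0.41142093] {'mtx': array([[385.31542943,   0.        , 319.09901605],
       [  0.        , 385.31542943, 240.34819635],
       [  0.        ,   0.        ,   1.        ]]), 'xyz': array([503.72155434,  31.3490791 , 385.12529503]), 'rotation': array([ 2.88922741, -0.00055681, -1.91865727])}
[[367.  41.]
 [273.  40.]
 [276. 159.]
 [363. 159.]
 [320. 200.]]
t 4.2 pos [440.8  54.1 202.4] rpy [-1.7999e+02  1.0000e-02 -1.9840e+01] | shift in tool [0.4 0.5 2.4] turn [-0.01  0.01  0.16]
```

View pics/w1.png

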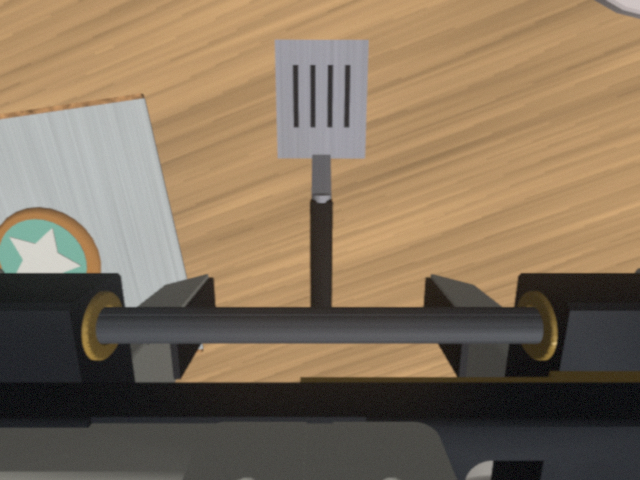

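The wrist view shows the blade at (275–368, 40–158) and the handle front at (321,198). Both are within 2 px of my prediction, so I descend and grip.

>>> {"fn": "servo_tool", "kwargs": {
  "deltas": [
    [[0, 0, 0.01], [0, 0, 0]],
    [[0, 0, 0.025], [0, 0, 0]],
    [[0, 0, 0.03], [0, 0, 0]],
    [[0, 0, 0.03], [0, 0, 0]],
    [[0, 0, 0.03], [0, 0, 0]],
    [[0, 0, 0.025], [0, 0, 0]],
    [[0, 0, 0.015], [0, 0, 0]],
    [[0, 0, 0.0085], [0, 0, 0]],
    [[0, 0, 0], [0, 0, 0]]
  ]
}}

```text
time: 5.32
tool_pos: [440.9, 53.8, 28.4]
tcp_rot: [3.141, 0.001, -0.348]
contact_force: [-0.5, 0.1, 0.2]
grip_width: 91.5
finger_force: 0.0
```

>>> {"fn": "servo_tool", "kwargs": {
  "deltas": [
    [[0, 0, 0], [0, 0, 0]],
    [[0, 0, 0], [0, 0, 0]],
    [[0, 0, 0], [0, 0, 0]],
    [[0, 0, 0], [0, 0, 0]],
    [[0, 0, 0], [0, 0, 0]],
    [[0, 0, 0], [0, 0, 0]],
    [[0, 0, 0], [0, 0, 0]],
    [[0, 0, 0], [0, 0, 0]]
  ],
  "fingers": 0
}}

```text
time: 6.32
tool_pos: [441.2, 53.7, 28.9]
tcp_rot: [3.142, 0.0, -0.349]
contact_force: [-0.1, -0.6, 0.8]
grip_width: 19.3
finger_force: 30.0
```

>>> {"fn": "servo_tool", "kwargs": {
  "deltas": [
    [[0, 0, -0.005], [0, 0, 0]],
    [[0, 0, -0.01], [0, 0, 0]],
    [[0, 0, -0.015], [0, 0, 0]],
    [[0, 0, -0.015], [0, 0, 0]],
    [[0, 0, -0.01], [0, 0, 0]],
    [[0, 0, -0.005], [0, 0, 0]],
    [[0, 0, 0], [0, 0, -4]],
    [[0, 0, 0], [0, 0, -8]],
    [[0, 0, 0], [0, 0, -10.5]],
    [[0, 0, 0], [0, 0, -10.5]],
    [[0, 0, 0], [0, 0, -10.5]],
    [[0, 0, 0], [0, 0, -10.5]],
    [[0, 0, 0], [0, 0, -10.5]],
    [[0, 0, 0], [0, 0, -10.5]],
    [[0, 0, 0], [0, 0, -10.5]],
    [[0, 0, 0], [0, 0, -8]],
    [[0, 0, 0], [0, 0, -4.4]],
    [[0, 0, 0], [0, 0, 0]],
    [[0, 0, 0], [0, 0, 0]]
  ]
}}

```text
time: 8.7
tool_pos: [441.2, 53.8, 88.8]
tcp_rot: [-3.141, -0.0, 1.359]
contact_force: [-0.4, -0.5, -1.6]
grip_width: 19.1
finger_force: 30.0
```

```bash
cat > blade.py <<'E'
from h import *
# wrist pic: blade corners in tool frame, expected vs seen
def look(name):
    o=bot.get_obs();m=bot.camera_model("wrist");im=bot.capture("wrist");cv2.imwrite(f"pics/{name}.png",im[:,:,::-1])
    A=R.from_euler("xyz",o["tcp_rot"]);p=o["tool_pos"]
    T=lambda x,y,z:p+A.apply([x+102,-y,-19-(z-48)])
    e=proj(m,[T(52.5,-42.5,2),T(52.5,42.5,2),T(-52.5,42.5,2),T(-52.5,-42.5,2),T(52.5,0,2)]);print("expect",e.round(1).tolist())
    print("per deg sag", (proj(m,[p+A.apply(R.from_euler("y",-1,degrees=True).apply([154.5,0,29-2-0]))])-e[4]).round(1))
    print("pose",o["tool_pos"].round(1),np.degrees(o["tcp_rot"]).round(2),"F",o["contact_force"].round(1))
    return im,m
if __name__=="__main__":
    import sys
    look(sys.argv[1])
E
python3 blade.py w2
```

```text
expect [[408.6, -52.2], [227.9, -52.0], [239.5, 173.9], [397.5, 173.8], [318.2, -52.1]]
per deg sag [[0.  3.9]]
pose [441.2  53.8  88.8] [-179.99   -0.     77.84] F [-0.4 -0.5 -1.6]
```

View pics/w2.png

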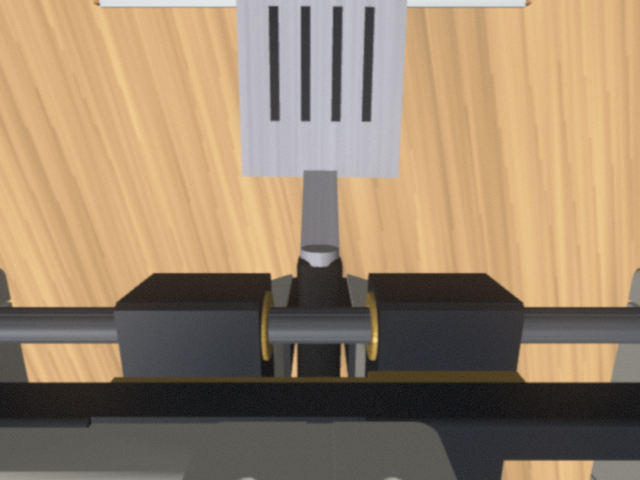

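The wrist view shows the blade's rear edge at (241–398, 177), against 174 predicted. That means no roll or yaw slip and a grip about 1.5 mm forward. The sheet's near edge runs level at v≈5, so yaw is right. Next I stage in front of the cookie.

>>> {"fn": "servo_tool", "kwargs": {
  "deltas": [
    [[0.006, -0.001, 0], [0, 0, 0]],
    [[0.013, -0.0025, 0], [0, 0, 0]],
    [[0.016, -0.0035, 0], [0, 0, 0]],
    [[0.014, -0.003, 0], [0, 0, 0]],
    [[0.007, -0.0015, 0], [0, 0, 0]],
    [[0, 0, 0], [0, 0, 0]],
    [[0, 0, 0], [0, 0, 0]]
  ]
}}

```text
time: 9.62
tool_pos: [441.8, 110.8, 88.9]
tcp_rot: [3.142, 0.0, 1.36]
contact_force: [-0.9, 0.0, -1.9]
grip_width: 18.8
finger_force: 30.0
```

Run:
```python
from blade import *
im,m=look("w3")
for n in("scene","side"):
    cv2.imwrite(f"pics/{n}1.png",bot.capture(n)[:,:,::-1])
hsv=cv2.cvtColor(im,cv2.COLOR_RGB2HSV);H,S,V=cv2.split(hsv)
print(onz(bot.camera_model("wrist"),[(320,5)],7))
c=blob(((S>70)&(V>60)).astype(np.uint8),(150,0,480,130));print(c.min(0),c.max(0))
a=cv2.imread("pics/side1.png")[100:290,130:380];b=im[:260,:,::-1]
a=cv2.resize(a,(525,399));b=cv2.resize(b,(490,199))
k=np.zeros((600,525,3),np.uint8);k[:399]=a;k[400:599,:490]=b;cv2.imwrite("pics/c1.png",k)
```

```text
expect [[408.8, -52.2], [228.0, -52.0], [239.6, 173.9], [397.6, 173.8], [318.3, -52.1]]
per deg sag [[0.  3.9]]
pose [441.8 110.8  88.9] [180.     0.    77.92] F [-0.9  0.  -1.9]
[[473.58950796 254.44671513   7.        ]]
[150. 103.] [239. 129.]
```

View pics/c1.png

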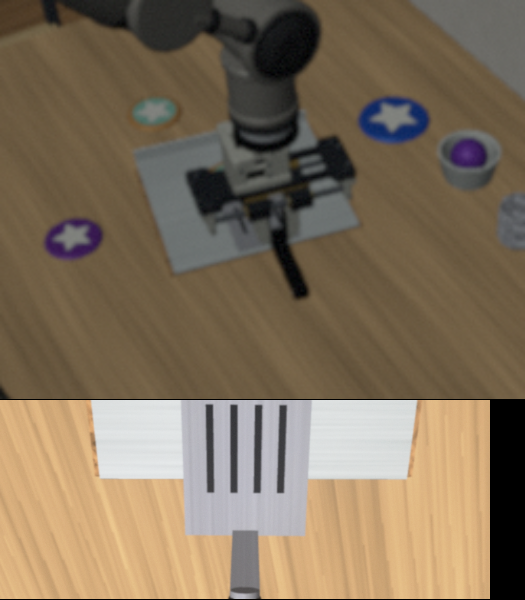

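The side and wrist views show the turner staged square over the sheet's near edge, which lies at v≈102. The cookie is out of the wrist view, ahead of the nose. I lower and tilt the nose down 4°.

>>> {"fn": "servo_tool", "kwargs": {
  "deltas": [
    [[0, 0, 0.005], [0, 0, 0]],
    [[0, 0, 0.01], [0, -1, 0]],
    [[0, 0, 0.01], [0, -1, 0]],
    [[0, 0, 0.008], [0, -1, 0]],
    [[0, 0, 0.003], [0, -1, 0]],
    [[0, 0, 0.002], [0, 0, 0]],
    [[0, 0, 0], [0, 0, 0]],
    [[0, 0, 0], [0, 0, 0]]
  ]
}}

```text
time: 10.78
tool_pos: [441.8, 110.2, 51.2]
tcp_rot: [3.141, 0.069, 1.36]
contact_force: [-1.0, -0.5, -1.0]
grip_width: 18.6
finger_force: 30.0
```

>>> {"fn": "servo_tool", "kwargs": {
  "deltas": [
    [[0, 0, 0.002], [0, 0, 0]],
    [[0, 0, 0], [0, 0, 0]],
    [[0, 0, 0], [0, 0, 0]]
  ]
}}

```text
time: 11.15
tool_pos: [441.6, 110.0, 49.0]
tcp_rot: [3.141, 0.07, 1.36]
contact_force: [0.4, -1.6, -1.5]
grip_width: 18.7
finger_force: 30.0
```

>>> {"fn": "servo_tool", "kwargs": {
  "deltas": [
    [[0, 0, 0.001], [0, 0, 0]],
    [[0, 0, 0], [0, 0, 0]],
    [[0, 0, 0], [0, 0, 0]]
  ]
}}

```text
time: 11.52
tool_pos: [441.6, 110.0, 48.0]
tcp_rot: [3.141, 0.07, 1.36]
contact_force: [-0.1, -0.8, -0.8]
grip_width: 18.9
finger_force: 30.0
```

>>> {"fn": "servo_tool", "kwargs": {
  "deltas": [
    [[0, 0, 0.001], [0, 0, 0]],
    [[0, 0, 0], [0, 0, 0]],
    [[0, 0, 0], [0, 0, 0]]
  ]
}}

```text
time: 11.9
tool_pos: [441.6, 109.9, 47.0]
tcp_rot: [3.141, 0.07, 1.36]
contact_force: [-0.0, -0.5, -1.1]
grip_width: 19.0
finger_force: 30.0
```

>>> {"fn": "servo_tool", "kwargs": {
  "deltas": [
    [[0, 0, 0.001], [0, 0, 0]],
    [[0, 0, 0], [0, 0, 0]],
    [[0, 0, 0], [0, 0, 0]]
  ]
}}

```text
time: 12.28
tool_pos: [441.5, 109.9, 45.9]
tcp_rot: [-3.142, 0.07, 1.36]
contact_force: [0.0, -0.2, -0.7]
grip_width: 19.1
finger_force: 30.0
```

>>> {"fn": "servo_tool", "kwargs": {
  "deltas": [
    [[0, 0, 0.001], [0, 0, 0]],
    [[0, 0, 0], [0, 0, 0]],
    [[0, 0, 0], [0, 0, 0]]
  ]
}}

```text
time: 12.65
tool_pos: [441.5, 109.8, 45.0]
tcp_rot: [3.142, 0.07, 1.36]
contact_force: [-0.1, -0.3, -1.1]
grip_width: 18.7
finger_force: 30.0
```

Run:
```python
from h import *
for i in range(6):
    o=bot.get_obs();print(o["contact_force"].round(2),o["moment"].round(3),o["tool_pos"].round(2))
    if i<5: im=bot.capture("wrist")
cv2.imwrite("pics/w4.png",im[:,:,::-1])
```

```text
[-0.07 -0.32 -1.07] [-0.108  0.119 -0.006] [441.55 109.77  44.97]
[-0.8  -0.51 -1.43] [-0.136  0.065  0.046] [441.55 109.82  44.96]
[-0.01 -0.32 -0.72] [-0.121  0.1    0.026] [441.52 109.79  44.97]
[-0.08 -0.8  -0.96] [-0.074  0.129  0.008] [441.53 109.79  44.96]
[ 0.34 -1.38  0.28] [-0.082  0.114 -0.005] [441.56 109.79  44.97]
[-0.23 -0.73 -0.56] [-0.103  0.086 -0.011] [441.54 109.79  44.97]
```

>>> {"fn": "servo_tool", "kwargs": {
  "deltas": [
    [[0, 0, 0.001], [0, 0, 0]],
    [[0, 0, 0], [0, 0, 0]],
    [[0, 0, 0], [0, 0, 0]]
  ]
}}

```text
time: 13.28
tool_pos: [441.5, 109.7, 43.9]
tcp_rot: [-3.142, 0.07, 1.36]
contact_force: [0.3, -0.5, -0.5]
grip_width: 18.9
finger_force: 30.0
```

```bash
cat > avg.py <<'E'
from h import *
a=[]
for i in range(6):
    o=bot.get_obs();a.append(np.r_[o["contact_force"],o["moment"],o["tool_pos"]])
    if i<5: im=bot.capture("side")
print(np.mean(a,0).round(3), o["time"]);cv2.imwrite("pics/last.png",im[:,:,::-1])
E
python3 avg.py
```

```text
[-1.70000e-01 -7.81000e-01 -3.25000e-01 -1.15000e-01  6.30000e-02
  4.00000e-03  4.41510e+02  1.09722e+02  4.39540e+01] 13.525
```

>>> {"fn": "servo_tool", "kwargs": {
  "deltas": [
    [[0, 0, 0.001], [0, 0, 0]],
    [[0, 0, 0], [0, 0, 0]],
    [[0, 0, 0], [0, 0, 0]]
  ]
}}

```text
time: 13.9
tool_pos: [441.5, 109.6, 43.0]
tcp_rot: [3.142, 0.07, 1.36]
contact_force: [-0.2, -0.7, -1.4]
grip_width: 19.1
finger_force: 30.0
```

```bash
python3 avg.py
```

```text
[-4.80000e-01 -6.22000e-01 -3.91000e-01 -1.29000e-01  8.60000e-02
 -1.10000e-02  4.41505e+02  1.09660e+02  4.29620e+01] 14.15
```

Run:
```python
from h import *
s=bot.capture("scene")[:,:,::-1];cv2.imwrite("pics/scene2.png",s)
from blade import look
im,m=look("w5")
a=cv2.resize(s[90:250,290:470],(540,480),interpolation=2)
b=cv2.resize(im[:190,150:490,::-1],(255,143))
k=np.zeros((480,800,3),np.uint8);k[:,:540]=a;k[:143,545:800]=b;cv2.imwrite("pics/c2.png",k)
y=np.radians(77.9);print(proj(bot.camera_model("scene"),[[441.5+154*np.cos(y)+sx*42.5*np.sin(y),109.7+154*np.sin(y)-sx*42.5*np.cos(y),z] for sx in(-1,1) for z in (7,15)]).round(1))
```

```text
expect [[408.8, -52.3], [228.0, -52.1], [239.6, 173.8], [397.6, 173.7], [318.4, -52.2]]
per deg sag [[0.  3.9]]
pose [441.5 109.7  43. ] [179.99   3.99  77.92] F [-0.3 -0.2 -0. ]
[[359.8 164.3]
 [359.9 162.5]
 [381.3 183. ]
 [381.5 181.3]]
```

View pics/c2.png

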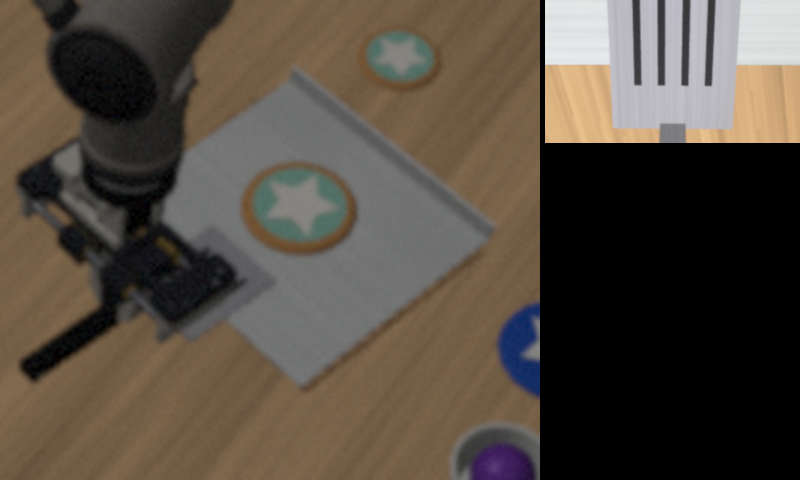

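The scene view shows the nose lying on the sheet, with corners at about (361,167) and (381,183). The cookie sits square ahead of it at (390,158). I push forward horizontally along the sheet.

>>> {"fn": "servo_tool", "kwargs": {
  "deltas": [
    [[0.003, 0, -0.0002], [0, 0, 0]],
    [[0.005, 0, -0.00035], [0, 0, 0]],
    [[0.006, 0, -0.0004], [0, 0, 0]],
    [[0.006, 0, -0.0004], [0, 0, 0]],
    [[0.006, 0, -0.0004], [0, 0, 0]],
    [[0.006, 0, -0.0004], [0, 0, 0]],
    [[0.006, 0, -0.0004], [0, 0, 0]],
    [[0.006, 0, -0.0004], [0, 0, 0]],
    [[0.006, 0, -0.0004], [0, 0, 0]],
    [[0.006, 0, -0.0004], [0, 0, 0]],
    [[0.006, 0, -0.0004], [0, 0, 0]],
    [[0.006, 0, -0.0004], [0, 0, 0]],
    [[0.005, 0, -0.0004], [0, 0, 0]],
    [[0.004, 0, -0.0003], [0, 0, 0]],
    [[0.003, 0, -0.0002], [0, 0, 0]]
  ]
}}

```text
time: 16.12
tool_pos: [458.3, 188.3, 42.8]
tcp_rot: [3.142, 0.07, 1.36]
contact_force: [0.0, -1.3, -0.0]
grip_width: 19.3
finger_force: 30.0
```

```bash
cat > ck.py <<'E'
from h import *
import sys
# cookie circle in scene view at given top height; in sheet coordinates
z=float(sys.argv[1]);s=bot.capture("scene");m=bot.camera_model("scene");cv2.imwrite("pics/sc_"+sys.argv[2]+".png",s[:,:,::-1])
H,S,V=cv2.split(cv2.cvtColor(s,cv2.COLOR_RGB2HSV))
x0,y0,x1,y1=[int(v) for v in sys.argv[3:7]]
mint=((H>65)&(H<98)&(S>55)&(V>60)).astype(np.uint8)
tan=((H<22)&(S>110)&(V>60)).astype(np.uint8)
cs,_=cv2.findContours(mint[y0:y1,x0:x1],cv2.RETR_EXTERNAL,cv2.CHAIN_APPROX_NONE);c=max(cs,key=cv2.contourArea)[:,0,:]+[x0,y0]
P=onz(m,cv2.convexHull(c)[:,0].astype(float),z)[:,:2];(x,y),r=cv2.minEnclosingCircle(P.astype(np.float32))
e=np.array([x,y])-[468.2,196.6]
print("icing centre",round(x,1),round(y,1),"r",round(r,1),"sheet xy",round(.978*e[0]-.21*e[1],1),round(.21*e[0]+.978*e[1],1))
o=bot.get_obs();print("t",o["time"],"F",o["contact_force"].round(1),"tcp",o["tool_pos"].round(1),np.degrees(o["tcp_rot"]).round(1));e=o["tool_pos"][:2]-[468.2,196.6];print("tcp sheet xy",round(.978*e[0]-.21*e[1],1),round(.21*e[0]+.978*e[1],1))
E
python3 ck.py 18 a 360 120 430 180
```

```text
icing centre 471.4 367.3 r 18.1 sheet xy -32.7 167.6
t 16.175 F [-0.8 -1.2  0.9] tcp [458.4 188.5  42.8] [180.    4.   77.9]
tcp sheet xy -7.9 -9.9
```

```bash
sed -i 's/^cs,_=.*/yy,xx=np.nonzero((mint|tan)[y0:y1,x0:x1] if len(sys.argv)>7 else mint[y0:y1,x0:x1]);c=np.c_[xx,yy].astype(np.int32)+[x0,y0];c=c.astype(np.int32);print("px",c.min(0),c.max(0),len(c))/' ck.py; python3 ck.py 18 b 360 120 430 180
python3 - <<'E'
import cv2,numpy as np
for n in("scene0","sc_b"):
    s=cv2.imread(f"pics/{n}.png");H,S,V=cv2.split(cv2.cvtColor(s,cv2.COLOR_BGR2HSV))
    k=((H>65)&(H<98)&(S>55)&(V>60))[118:182,360:432]
    print(n);print("\n".join("".join(".#"[v] for v in r[::2]) for r in k[::3].astype(int)))
E
```

```text
px [389 137] [417 157] 179
icing centre 499.0 383.6 r 39.4 sheet xy -9.2 189.4
t 16.225 F [ 0.1 -0.3  0.4] tcp [458.4 188.5  42.8] [180.    4.   77.9]
tcp sheet xy -7.9 -10.0
scene0
....................................
....................................
....................................
....................................
....................................
....................................
....................................
....................................
....................................
....................................
...........######...................
.........#.........##...............
........###........###..............
........###..........#..............
........##..........................
..................####..............
...........####...##................
....................................
....................................
....................................
....................................
....................................
sc_b
....................................
....................................
....................................
....................................
....................................
....................................
....................................
..................####...#..........
...............##........###........
...............###.........##.......
...............##...................
..........................###.......
.................####....###........
....................###.#...........
....................................
....................................
....................................
....................................
....................................
....................................
....................................
....................................
```

>>> {"fn": "servo_tool", "kwargs": {
  "deltas": [
    [[0.003, 0, -0.0002], [0, 0, 0]],
    [[0.005, 0, -0.00035], [0, 0, 0]],
    [[0.005, 0, -0.00035], [0, 0, 0]],
    [[0.005, 0, -0.00035], [0, 0, 0]],
    [[0.005, 0, -0.00035], [0, 0, 0]],
    [[0.005, 0, -0.00035], [0, 0, 0]],
    [[0.003, 0, -0.0002], [0, 0, 0]]
  ]
}}

```text
time: 17.1
tool_pos: [464.8, 218.8, 42.8]
tcp_rot: [3.142, 0.07, 1.36]
contact_force: [-0.5, -2.1, 0.8]
grip_width: 19.0
finger_force: 30.0
```

```bash
python3 ck.py 20 c 360 120 430 180
```

```text
px [389 137] [417 157] 146
icing centre 501.0 380.4 r 39.8 sheet xy -6.5 186.6
t 17.15 F [ 0.2  0.  -0.2] tcp [464.9 219.1  42.8] [180.    4.   77.9]
tcp sheet xy -7.9 21.3
```

>>> {"fn": "servo_tool", "kwargs": {
  "deltas": [
    [[0.003, 0, -0.0002], [0, 0, 0]],
    [[0.005, 0, -0.00035], [0, 0, 0]],
    [[0.005, 0, -0.00035], [0, 0, 0]],
    [[0.005, 0, -0.00035], [0, 0, 0]],
    [[0.005, 0, -0.00035], [0, 0, 0]],
    [[0.005, 0, -0.00035], [0, 0, 0]],
    [[0.005, 0, -0.00035], [0, 0, 0]],
    [[0.005, 0, -0.00035], [0, 0, 0]],
    [[0.005, 0, -0.00035], [0, 0, 0]],
    [[0.004, 0, -0.0003], [0, 0, 0]],
    [[0.003, 0, -0.0002], [0, 0, 0]],
    [[0, 0, 0], [0, 0, 0]]
  ]
}}

```text
time: 18.65
tool_pos: [475.4, 268.0, 42.8]
tcp_rot: [3.141, 0.069, 1.36]
contact_force: [0.3, 0.8, -0.7]
grip_width: 19.0
finger_force: 30.0
```

```bash
python3 ck.py 21 d 360 120 430 180; python3 avg.py; python3 -c "
from blade import *
look('w6')"
```

```text
px [394 137] [418 157] 66
icing centre 509.5 387.8 r 36.5 sheet xy 0.2 195.6
t 18.7 F [-0.3  0.7 -1.6] tcp [475.4 268.   42.8] [180.    3.9  77.9]
tcp sheet xy -7.9 71.3
[-8.50000e-02  8.32000e-01 -1.06600e+00  1.91000e-01  1.40000e-02
 -7.00000e-03  4.75404e+02  2.67830e+02  4.28200e+01] 18.95
expect [[408.8, -52.2], [228.0, -52.0], [239.6, 173.8], [397.6, 173.8], [318.4, -52.1]]
per deg sag [[0.  3.9]]
pose [475.4 267.7  42.8] [179.99   3.96  77.92] F [-0.5  0.9  0.2]
```

Run:
```python
import cv2,numpy as np
s=cv2.imread("pics/sc_d.png");w=cv2.imread("pics/w6.png")
k=np.zeros((590,640,3),np.uint8);k[:260]=w[:260];k[262:582,:560]=cv2.resize(s[100:220,320:530][:, :210],(560,320),interpolation=2);cv2.imwrite("pics/c3.png",k)
```

```text
(no output)
```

View pics/c3.png

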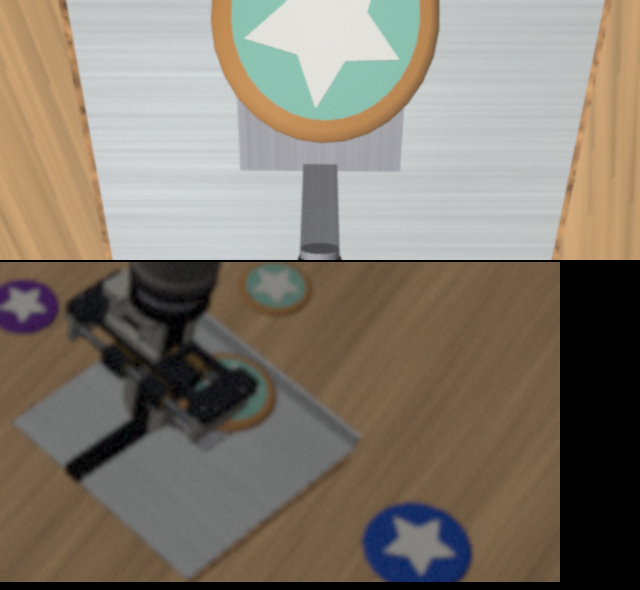

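The cookie lies well on the blade and is centred: its rear rim is at v=142 against the blade's rear edge at v=171, and u is 326 against 320. It is about 14 mm ahead of the blade's centre. I push 7 mm more, then tip the nose up and lift.

>>> {"fn": "servo_tool", "kwargs": {
  "deltas": [
    [[0.003, 0, -0.0002], [0, 0, 0]],
    [[0.003, 0, -0.0002], [0, 0, 0]],
    [[0.001, 0, -0.0001], [0, 0, 0]],
    [[0, 0, 0], [0, 0, 0]],
    [[0, 0, -0.001], [0, 1, 0]],
    [[-0.001, 0, -0.001], [0, 1.5, 0]],
    [[-0.002, 0, -0.001], [0, 2, 0]],
    [[-0.002, 0, -0.002], [0, 2, 0]],
    [[-0.002, 0, -0.002], [0, 2, 0]],
    [[-0.002, 0, -0.003], [0, 2, 0]],
    [[-0.001, 0, -0.003], [0, 1.5, 0]],
    [[0, 0, -0.004], [0, 1, 0]],
    [[0, 0, -0.005], [0, 0, 0]],
    [[0, 0, -0.006], [0, 0, 0]],
    [[0, 0, -0.006], [0, 0, 0]],
    [[0, 0, -0.006], [0, 0, 0]],
    [[0, 0, -0.004], [0, 0, 0]],
    [[0, 0, -0.002], [0, 0, 0]],
    [[0, 0, 0], [0, 0, 0]]
  ]
}}

```text
time: 21.38
tool_pos: [473.5, 259.1, 88.2]
tcp_rot: [3.141, -0.157, 1.36]
contact_force: [-0.3, 0.1, -2.7]
grip_width: 18.8
finger_force: 30.0
```

```bash
cat > wr.py <<'E'
from h import *
import sys
# wrist view: blade rear edge row and cookie rear row/cols along the blade
w=bot.capture("wrist");cv2.imwrite("pics/"+sys.argv[1]+".png",w[:,:,::-1])
H,S,V=cv2.split(cv2.cvtColor(w,cv2.COLOR_RGB2HSV))
tan=((H>8)&(H<20)&(S>130)).astype(np.uint8);tan[:, :180]=0;tan[:,470:]=0;tan[230:]=0
tan=cv2.morphologyEx(tan,cv2.MORPH_OPEN,np.ones((5,5)))
mint=((H>65)&(H<98)&(S>55)&(V>60));mint[230:]=0
for n,k in(("tan",tan),("mint",mint)):
    y,x=np.nonzero(k)
    print(n,(x.min(),x.max(),y.min(),y.max(),len(x)) if len(x) else None)
for u in (265,375):
    col=w[:230,u].astype(int);print(u,"S",S[100:220:6,u].tolist())
o=bot.get_obs();print(o["time"],o["tool_pos"].round(1),np.degrees(o["tcp_rot"]).round(1),o["contact_force"].round(1),o["grip_width"].round(1))
E
python3 wr.py w7
```

```text
tan (np.int64(221), np.int64(426), np.int64(0), np.int64(163), 6038)
mint (np.int64(239), np.int64(411), np.int64(0), np.int64(142), 11155)
265 S [70, 70, 70, 57, 132, 130, 134, 137, 12, 9, 13, 12, 13, 10, 9, 8, 10, 6, 8, 5]
375 S [69, 73, 71, 70, 63, 140, 135, 135, 127, 12, 12, 10, 11, 12, 7, 7, 9, 6, 10, 7]Traceback (most recent call last):
  File "wr.py", line 14, in <module>
    o=bot.get_obs();print(o["time"],o["tool_pos"].round(1),np.degrees(o["tcp_rot"]).round(1),o["contact_force"].round(1),o["grip_width"].round(1))
                                                                                                                         ^^^^^^^^^^^^^^^^^^^^^
AttributeError: 'float' object has no attribute 'round'
```

The cookie is carried: Fz is −2.7 N (turner plus cookie), and its rear rim is about 5 mm ahead of the blade's rear edge. Next I compute the transfer rows to a hover over the board.

```bash
sed -i 's/,o\["grip_width"\].round(1)//' wr.py
cat > traj.py <<'E'
from h import *
import json
def rows(p1,yaw,tilt,n,w=None):
    o=bot.get_obs();p0=o["tool_pos"];r0=np.degrees(o["tcp_rot"]);r0[0]=180
    r1=np.array([180,tilt,yaw]);P=np.array(p0);A=R.from_euler("xyz",r0,degrees=True);out=[]
    for i in range(1,n+1):
        s=i/n;s=s*s*(3-2*s)
        T=p0+(np.array(p1)-p0)*s;B=R.from_euler("xyz",r0+(r1-r0)*s,degrees=True)
        d=(A.inv().apply(T-P)*2).round()/2;v=(A.inv()*B).as_rotvec(degrees=True).round(1)
        P=P+A.apply(d);A=A*R.from_rotvec(v,degrees=True);out.append([(d/1000).round(4).tolist(),v.tolist()])
    print(o["time"],p0.round(1),r0.round(1),"end",P.round(1),A.as_euler("xyz",degrees=True).round(1));print(json.dumps(out))
if __name__=="__main__":
    import sys;a=[float(x) for x in sys.argv[1:]];rows(a[:3],a[3],a[4],int(a[5]))
E
python3 traj.py 493 -265 110 -28 -9 26
```

```text
21.425 [473.4 259.1  88.1] [180.   -9.   77.9] end [ 492.9 -265.1  110. ] [180.  -9. -28.]
[[[-0.002, 0.0005, -0.0005], [-0.1, -0.0, 0.5]], [[-0.0065, 0.0015, -0.001], [-0.2, -0.0, 1.3]], [[-0.01, 0.003, -0.002], [-0.3, -0.0, 2.1]], [[-0.013, 0.0045, -0.003], [-0.5, -0.0, 2.8]], [[-0.0155, 0.006, -0.003], [-0.5, -0.0, 3.4]], [[-0.018, 0.0085, -0.004], [-0.6, -0.0, 4.0]], [[-0.02, 0.011, -0.004], [-0.8, 0.0, 4.6]], [[-0.02, 0.0135, -0.004], [-0.7, -0.0, 4.9]], [[-0.0205, 0.0165, -0.0045], [-0.9, 0.0, 5.3]], [[-0.02, 0.019, -0.0045], [-0.9, -0.0, 5.6]], [[-0.0185, 0.022, -0.004], [-0.9, -0.0, 5.8]], [[-0.017, 0.0245, -0.004], [-0.9, -0.0, 6.0]], [[-0.014, 0.0265, -0.0035], [-1.0, -0.0, 6.0]], [[-0.0115, 0.028, -0.003], [-0.9, -0.0, 6.0]], [[-0.008, 0.0285, -0.0025], [-1.0, -0.0, 6.0]], [[-0.0055, 0.0285, -0.002], [-0.9, -0.0, 5.8]], [[-0.002, 0.028, -0.0015], [-0.9, -0.0, 5.6]], [[0.0005, 0.0265, -0.0015], [-0.8, -0.0, 5.3]], [[0.003, 0.025, -0.0005], [-0.8, 0.0, 5.0]], [[0.0045, 0.022, -0.0], [-0.7, 0.0, 4.5]], [[0.0055, 0.0195, -0.0], [-0.7, 0.0, 4.0]], [[0.006, 0.0165, 0.0], [-0.5, 0.0, 3.5]], [[0.0055, 0.0125, 0.0005], [-0.5, 0.0, 2.8]], [[0.005, 0.0095, 0.0], [-0.3, 0.0, 2.1]], [[0.003, 0.006, 0.0005], [-0.2, 0.0, 1.3]], [[0.001, 0.002, -0.0], [-0.1, 0.0, 0.4]]]
```

>>> {"fn": "servo_tool", "kwargs": {
  "deltas": [
    [[-0.002, 0.0005, -0.0005], [-0.1, 0, 0.5]],
    [[-0.0065, 0.0015, -0.001], [-0.2, 0, 1.3]],
    [[-0.01, 0.003, -0.002], [-0.3, 0, 2.1]],
    [[-0.013, 0.0045, -0.003], [-0.5, 0, 2.8]],
    [[-0.0155, 0.006, -0.003], [-0.5, 0, 3.4]],
    [[-0.018, 0.0085, -0.004], [-0.6, 0, 4.0]],
    [[-0.02, 0.011, -0.004], [-0.8, 0, 4.6]],
    [[-0.02, 0.0135, -0.004], [-0.7, 0, 4.9]],
    [[-0.0205, 0.0165, -0.0045], [-0.9, 0, 5.3]],
    [[-0.02, 0.019, -0.0045], [-0.9, 0, 5.6]],
    [[-0.0185, 0.022, -0.004], [-0.9, 0, 5.8]],
    [[-0.017, 0.0245, -0.004], [-0.9, 0, 6.0]],
    [[-0.014, 0.0265, -0.0035], [-1.0, 0, 6.0]],
    [[-0.0115, 0.028, -0.003], [-0.9, 0, 6.0]],
    [[-0.008, 0.0285, -0.0025], [-1.0, 0, 6.0]],
    [[-0.0055, 0.0285, -0.002], [-0.9, 0, 5.8]],
    [[-0.002, 0.028, -0.0015], [-0.9, 0, 5.6]],
    [[0.0005, 0.0265, -0.0015], [-0.8, 0, 5.3]],
    [[0.003, 0.025, -0.0005], [-0.8, 0, 5.0]],
    [[0.0045, 0.022, 0], [-0.7, 0, 4.5]]
  ]
}}

```text
time: 23.92
tool_pos: [489.7, -195.6, 107.0]
tcp_rot: [-3.141, -0.157, -0.245]
contact_force: [0.4, 0.1, -1.8]
grip_width: 18.7
finger_force: 30.0
```

>>> {"fn": "servo_tool", "kwargs": {
  "deltas": [
    [[0.0055, 0.0195, 0], [-0.7, 0, 4.0]],
    [[0.006, 0.0165, 0], [-0.5, 0, 3.5]],
    [[0.0055, 0.0125, 0.0005], [-0.5, 0, 2.8]],
    [[0.005, 0.0095, 0], [-0.3, 0, 2.1]],
    [[0.003, 0.006, 0.0005], [-0.2, 0, 1.3]],
    [[0.001, 0.002, 0], [-0.1, 0, 0.4]],
    [[0, 0, 0], [0, 0, 0]],
    [[0, 0, 0], [0, 0, 0]]
  ]
}}

```text
time: 24.92
tool_pos: [493.0, -264.7, 110.0]
tcp_rot: [3.141, -0.157, -0.488]
contact_force: [-0.6, -0.1, -3.5]
grip_width: 18.9
finger_force: 30.0
```

```bash
python3 wr.py w8
python3 - <<'E'
from h import *
# board in wrist view: ring fit? report predicted board outline vs nothing; check cookie in scene at z~100
s=bot.capture("scene");cv2.imwrite("pics/s8.png",s[:,:,::-1]);m=bot.camera_model("scene")
print("board centre px",proj(m,[[608,-327,12]]).round())
E
```

```text
tan (np.int64(221), np.int64(428), np.int64(0), np.int64(163), 5997)
mint (np.int64(0), np.int64(411), np.int64(0), np.int64(142), 11255)
265 S [68, 68, 72, 47, 137, 138, 134, 131, 10, 10, 8, 8, 14, 8, 8, 11, 14, 13, 9, 10]
375 S [70, 70, 68, 67, 62, 126, 127, 135, 139, 9, 10, 8, 12, 12, 9, 10, 8, 8, 8, 9]
24.975 [ 493.  -264.7  110. ] [180.  -9. -28.] [-0.4  0.1 -1.9]
board centre px [[272. 372.]]
```

Run:
```python
import cv2,numpy as np
for n in("w2","w3","w5","w6","w7","w8"):
    g=cv2.imread(f"pics/{n}.png",0).astype(float);r=[]
    for c in(slice(250,295),slice(345,390)):
        p=g[150:200,c].mean(1);d=np.abs(np.diff(p));i=d.argmax();r.append((150+i+.5,round(d[i],1)))
    print(n,r)
from h import *
o=bot.get_obs();m=bot.camera_model("wrist");A=R.from_euler("xyz",o["tcp_rot"]);p=o["tool_pos"]
for sg in(-2,0,2,4):
    print(sg,proj(m,[p+A.apply([0,0,-19]+R.from_euler("y",-sg,degrees=True).apply([x,0,48-2])) for x in(49.5,51)]).round(1).tolist())
```

```text
w2 [(np.float64(175.5), np.float64(1.1)), (np.float64(178.5), np.float64(1.0))]
w3 [(np.float64(157.5), np.float64(0.8)), (np.float64(177.5), np.float64(1.6))]
w5 [(np.float64(170.5), np.float64(1.2)), (np.float64(172.5), np.float64(1.1))]
w6 [(np.float64(170.5), np.float64(17.0)), (np.float64(171.5), np.float64(13.9))]
w7 [(np.float64(179.5), np.float64(14.6)), (np.float64(180.5), np.float64(15.7))]
w8 [(np.float64(179.5), np.float64(20.8)), (np.float64(180.5), np.float64(23.0))]
-2 [[319.0, 172.2], [319.0, 169.4]]
0 [[319.0, 174.9], [319.0, 172.1]]
2 [[319.0, 177.7], [319.0, 174.9]]
4 [[319.0, 180.5], [319.0, 177.8]]
```

>>> {"fn": "servo_tool", "kwargs": {
  "deltas": [
    [[0, 0, 0.001], [0, -0.8, 0]],
    [[0, 0, 0.002], [0, -1.5, 0]],
    [[0, 0, 0.003], [0, -2, 0]],
    [[0, 0, 0.003], [0, -2, 0]],
    [[0, 0, 0.003], [0, -2, 0]],
    [[0, 0, 0.003], [0, -2, 0]],
    [[0, 0, 0.003], [0, -2, 0]],
    [[0, 0, 0.003], [0, -2, 0]],
    [[0, 0, 0.003], [0, -1.7, 0]],
    [[0, 0, 0.002], [0, -1, 0]],
    [[0, 0, 0.001], [0, -1, 0]],
    [[0, 0, 0], [0, 0, 0]]
  ]
}}

```text
time: 26.52
tool_pos: [493.4, -265.3, 83.0]
tcp_rot: [3.141, 0.157, -0.488]
contact_force: [-0.1, 0.3, -3.2]
grip_width: 19.0
finger_force: 30.0
```

```bash
python3 wr.py w9
python3 - <<'E'
from h import *
g=cv2.imread("pics/w9.png",0).astype(float)
for c in(slice(250,295),slice(345,390)):
    p=g[150:200,c].mean(1);d=np.abs(np.diff(p));i=d.argmax();print(150+i+.5)
E
```

```text
tan (np.int64(221), np.int64(429), np.int64(0), np.int64(162), 6815)
mint (np.int64(238), np.int64(412), np.int64(0), np.int64(140), 11073)
265 S [67, 67, 68, 121, 136, 136, 140, 124, 10, 7, 9, 9, 9, 6, 10, 10, 55, 104, 106, 112]
375 S [70, 69, 70, 68, 37, 136, 136, 138, 133, 8, 8, 7, 9, 7, 10, 9, 55, 106, 104, 104]
26.575 [ 493.3 -265.3   83.1] [180.   9. -28.] [-0.3  0.2 -3. ]
178.5
178.5
```

>>> {"fn": "servo_tool", "kwargs": {
  "deltas": [
    [[0, 0, 0.002], [0, 0, 0]],
    [[0, 0, 0.002], [0, 0, 0]],
    [[0, 0, 0.001], [0, 0, 0]],
    [[0, 0, 0], [0, -1, 0]],
    [[0, 0, -0.0015], [0, -1, 0]],
    [[0, 0, -0.002], [0, -1, 0]],
    [[0, 0, -0.002], [0, -1, 0]],
    [[0, 0, 0], [0, 0, 0]]
  ]
}}

```text
time: 27.58
tool_pos: [493.8, -265.6, 83.5]
tcp_rot: [3.141, 0.227, -0.489]
contact_force: [0.7, 0.0, -2.0]
grip_width: 18.7
finger_force: 30.0
```

```bash
python3 wr.py w10
```

```text
tan (np.int64(221), np.int64(429), np.int64(0), np.int64(161), 6789)
mint (np.int64(238), np.int64(412), np.int64(0), np.int64(140), 11061)
265 S [68, 69, 69, 130, 137, 139, 137, 109, 9, 7, 6, 7, 9, 10, 9, 61, 106, 106, 104, 106]
375 S [69, 69, 68, 65, 48, 137, 136, 135, 118, 6, 10, 6, 12, 10, 9, 54, 104, 105, 106, 105]
27.625 [ 493.6 -265.5   83.4] [180.  13. -28.] [ 0.2 -0.5 -2.3]
```

>>> {"fn": "servo_tool", "kwargs": {
  "deltas": [
    [[0, 0, -0.0015], [0, -1, 0]],
    [[0, 0, -0.0025], [0, -1, 0]],
    [[0, 0, -0.0025], [0, -1, 0]],
    [[0, 0, 0], [0, 0, 0]]
  ]
}}

```text
time: 28.12
tool_pos: [495.2, -266.4, 89.8]
tcp_rot: [3.141, 0.279, -0.489]
contact_force: [-0.8, 0.5, -2.6]
grip_width: 18.9
finger_force: 30.0
```

```bash
python3 wr.py w11
```

```text
tan (np.int64(221), np.int64(430), np.int64(0), np.int64(161), 6807)
mint (np.int64(238), np.int64(412), np.int64(0), np.int64(139), 11040)
265 S [68, 68, 67, 133, 136, 134, 132, 88, 9, 9, 10, 6, 9, 8, 84, 108, 106, 106, 107, 107]
375 S [67, 69, 67, 69, 76, 136, 139, 139, 101, 7, 11, 8, 6, 10, 81, 105, 105, 101, 102, 107]
28.175 [ 495.1 -266.2   89.7] [180.  16. -28.] [ 0.1 -0.2 -3.3]
```

>>> {"fn": "servo_tool", "kwargs": {
  "deltas": [
    [[0, 0, -0.0025], [0, -1, 0]],
    [[0, 0, -0.0025], [0, -1, 0]],
    [[0, 0, 0], [0, 0, 0]]
  ]
}}

```text
time: 28.55
tool_pos: [496.5, -267.0, 94.6]
tcp_rot: [3.141, 0.314, -0.489]
contact_force: [0.5, -0.2, -2.5]
grip_width: 19.1
finger_force: 30.0
```

```bash
python3 wr.py w12
```

```text
tan (np.int64(220), np.int64(430), np.int64(0), np.int64(160), 6804)
mint (np.int64(238), np.int64(412), np.int64(0), np.int64(138), 10991)
265 S [70, 70, 68, 134, 138, 136, 139, 60, 4, 6, 10, 9, 12, 33, 107, 106, 104, 105, 108, 109]
375 S [69, 70, 67, 67, 114, 134, 140, 140, 70, 7, 9, 7, 9, 30, 106, 101, 104, 99, 106, 106]
28.6 [ 496.3 -266.9   94.6] [180.  18. -28.] [-0.3  0.7 -3.1]
```

>>> {"fn": "servo_tool", "kwargs": {
  "deltas": [
    [[0, 0, -0.002], [0, -1, 0]],
    [[0, 0, 0], [0, 0, 0]],
    [[0, 0, 0], [0, 0, 0]]
  ]
}}

```text
time: 28.98
tool_pos: [496.7, -267.1, 96.5]
tcp_rot: [3.141, 0.332, -0.489]
contact_force: [0.7, 0.3, -3.1]
grip_width: 18.7
finger_force: 30.0
```

```bash
python3 wr.py w13
```

```text
tan (np.int64(221), np.int64(430), np.int64(0), np.int64(159), 6752)
mint (np.int64(237), np.int64(412), np.int64(0), np.int64(138), 10946)
265 S [70, 70, 65, 137, 137, 137, 135, 24, 9, 6, 9, 3, 10, 91, 104, 107, 107, 107, 106, 109]
375 S [66, 69, 69, 68, 127, 134, 139, 140, 18, 8, 7, 6, 6, 58, 107, 101, 105, 107, 108, 105]
29.025 [ 496.7 -267.1   96.5] [180.  19. -28.] [-0.7  0.1 -2.4]
```

>>> {"fn": "servo_tool", "kwargs": {
  "deltas": [
    [[0, 0, -0.002], [0, -1, 0]],
    [[0, 0, 0], [0, 0, 0]],
    [[0, 0, 0], [0, 0, 0]]
  ]
}}

```text
time: 29.4
tool_pos: [497.3, -267.4, 98.4]
tcp_rot: [3.141, 0.349, -0.489]
contact_force: [-0.1, -0.5, -2.7]
grip_width: 18.7
finger_force: 30.0
```

```bash
python3 wr.py w14
```

```text
tan (np.int64(220), np.int64(430), np.int64(0), np.int64(158), 6755)
mint (np.int64(237), np.int64(413), np.int64(0), np.int64(137), 10891)
265 S [69, 67, 49, 136, 134, 138, 138, 6, 7, 7, 7, 7, 9, 103, 105, 108, 108, 106, 108, 107]
375 S [65, 70, 67, 68, 136, 136, 138, 140, 7, 10, 7, 4, 7, 76, 105, 101, 100, 105, 108, 105]
29.45 [ 497.3 -267.4   98.4] [180.  20. -28.] [-0.1  1.  -3. ]
```

>>> {"fn": "servo_tool", "kwargs": {
  "deltas": [
    [[0, 0, -0.002], [0, -1, 0]],
    [[0, 0, -0.002], [0, -1, 0]],
    [[0, 0, 0], [0, 0, 0]]
  ]
}}

```text
time: 29.82
tool_pos: [498.8, -268.2, 102.1]
tcp_rot: [3.141, 0.384, -0.489]
contact_force: [-0.5, 0.1, -1.8]
grip_width: 18.7
finger_force: 30.0
```

```bash
python3 wr.py w15|grep -v S; python3 avg.py
```

```text
tan (np.int64(219), np.int64(431), np.int64(0), np.int64(156), 6759)
mint (np.int64(237), np.int64(413), np.int64(0), np.int64(134), 10760)
29.875 [ 498.7 -268.1  102. ] [180.  22. -28.] [-0.8  0.  -2.6]
[-3.52000e-01 -6.60000e-02 -2.17600e+00 -1.26000e-01 -5.80000e-02
  2.50000e-02  4.98518e+02 -2.68037e+02  1.02122e+02] 30.125
```

>>> {"fn": "servo_tool", "kwargs": {
  "deltas": [
    [[-0.0018, 0, 0.0008], [0, 0, 0]],
    [[-0.0037, 0, 0.0015], [0, 0, 0]],
    [[-0.0037, 0, 0.0015], [0, 0, 0]],
    [[-0.0018, 0, 0.0008], [0, 0, 0]],
    [[0, 0, 0], [0, 0, 0]]
  ]
}}

```text
time: 30.75
tool_pos: [487.9, -262.4, 102.2]
tcp_rot: [3.141, 0.384, -0.489]
contact_force: [-0.5, 0.6, -2.6]
grip_width: 18.6
finger_force: 30.0
```

```bash
python3 wr.py w16|grep -v S; python3 avg.py
```

```text
tan (np.int64(216), np.int64(434), np.int64(0), np.int64(133), 6431)
mint (np.int64(235), np.int64(416), np.int64(0), np.int64(111), 8967)
30.8 [ 487.9 -262.4  102.2] [180.  22. -28.] [ 0.1  0.  -1.3]
[ 8.40000e-02  4.76000e-01 -1.91800e+00 -1.11000e-01 -5.00000e-03
  1.00000e-03  4.88008e+02 -2.62466e+02  1.02071e+02] 31.05
```

The cookie stays put while the blade draws back: I retracted 12 mm and its rear rim moved 23 px up the view. I continue to retract.

>>> {"fn": "servo_tool", "kwargs": {
  "deltas": [
    [[-0.0018, 0, 0.0008], [0, 0, 0]],
    [[-0.0037, 0, 0.0015], [0, 0, 0]],
    [[-0.0046, 0, 0.0019], [0, 0, 0]],
    [[-0.0046, 0, 0.0019], [0, 0, 0]],
    [[-0.0046, 0, 0.0019], [0, 0, 0]],
    [[-0.0046, 0, 0.0019], [0, 0, 0]],
    [[-0.0037, 0, 0.0015], [0, 0, 0]],
    [[-0.0018, 0, 0.0008], [0, 0, 0]],
    [[0, 0, 0], [0, 0, 0]]
  ]
}}

```text
time: 32.17
tool_pos: [459.8, -247.5, 101.8]
tcp_rot: [3.141, 0.384, -0.489]
contact_force: [-0.7, -0.8, -2.3]
grip_width: 18.9
finger_force: 30.0
```

```bash
python3 wr.py w17|grep -v S; python3 avg.py
python3 - <<'E'
from h import *
s=bot.capture("scene");cv2.imwrite("pics/s17.png",s[:,:,::-1]);m=bot.camera_model("scene");H,S,V=cv2.split(cv2.cvtColor(s,cv2.COLOR_RGB2HSV))
k=((H>65)&(H<98)&(S>55)&(V>60));k[:300]=0;k[:,365:]=0;k[:,215:][:,:0]=0
y,x=np.nonzero(k);print(x.min(),x.max(),y.min(),y.max(),len(x));print(onz(m,np.c_[x,y].astype(float),30).mean(0))
E
```

```text
tan (np.int64(225), np.int64(425), np.int64(0), np.int64(71), 4774)
mint (np.int64(248), np.int64(402), np.int64(0), np.int64(47), 4513)
32.225 [ 459.9 -247.5  101.8] [180.  22. -28.] [-0.5  0.3 -1.1]
[-2.05000e-01  3.04000e-01 -1.75300e+00 -1.13000e-01  2.00000e-02
 -4.00000e-03  4.59922e+02 -2.47542e+02  1.01765e+02] 32.475
247 283 339 375 468
[ 578.80446227 -313.95180288   30.        ]
```

>>> {"fn": "servo_tool", "kwargs": {
  "deltas": [
    [[-0.0018, 0, 0.0008], [0, 0, 0]],
    [[-0.0037, 0, 0.0015], [0, 0, 0]],
    [[-0.0046, 0, 0.0019], [0, 0, 0]],
    [[-0.0046, 0, 0.0019], [0, 0, 0]],
    [[-0.0046, 0, 0.0019], [0, 0, 0]],
    [[-0.0046, 0, 0.0019], [0, 0, 0]],
    [[-0.0046, 0, 0.0019], [0, 0, 0]],
    [[-0.0046, 0, 0.0019], [0, 0, 0]],
    [[-0.0046, 0, 0.0019], [0, 0, 0]],
    [[-0.0046, 0, 0.0019], [0, 0, 0]],
    [[-0.0046, 0, 0.0019], [0, 0, 0]],
    [[-0.0046, 0, 0.0019], [0, 0, 0]],
    [[-0.0046, 0, 0.0019], [0, 0, 0]],
    [[-0.0046, 0, 0.0019], [0, 0, 0]],
    [[-0.0037, 0, 0.0015], [0, 0, 0]],
    [[-0.0018, 0, 0.0008], [0, 0, 0]],
    [[0, 0, 0], [0, 0, 0]]
  ]
}}

```text
time: 34.65
tool_pos: [396.6, -213.9, 101.2]
tcp_rot: [3.141, 0.384, -0.489]
contact_force: [1.4, 0.6, -2.0]
grip_width: 19.0
finger_force: 30.0
```

```bash
cat > fin.py <<'E'
from h import *
for n,roi in(("scene",(215,300,365,430)),("side",(355,280,475,375))):
    s=bot.capture(n);cv2.imwrite(f"pics/fin_{n}.png",s[:,:,::-1]);m=bot.camera_model(n);H,S,V=cv2.split(cv2.cvtColor(s,cv2.COLOR_RGB2HSV))
    x0,y0,x1,y1=roi;k=(((H>65)&(H<98)&(S>55)&(V>55))|((H<24)&(S>85)&(V>50)))[y0:y1,x0:x1].astype(np.uint8)
    nn,l,st,ce=cv2.connectedComponentsWithStats(k)
    for i in range(1,nn):
        if st[i,4]<200 and not False: continue
        y,x=np.nonzero(l==i);P=onz(m,cv2.convexHull(np.c_[x+x0,y+y0].astype(np.int32))[:,0].astype(float),18)[:,:2]
        (a,b),r=cv2.minEnclosingCircle(P.astype(np.float32));print(n,st[i].tolist(),"centre",round(a,1),round(b,1),"r",round(r,1),"from board centre",round(float(np.hypot(a-608,b+327.3)),1))
E
python3 fin.py; python3 avg.py
```

```text
scene [0, 0, 150, 130, 9798] centre 616.7 -283.0 r 226.5 from board centre 45.1
scene [27, 36, 47, 46, 482] centre 576.5 -312.9 r 52.4 from board centre 34.6
side [0, 0, 120, 95, 4397] centre 613.5 -331.2 r 205.3 from board centre 6.7
side [24, 27, 45, 37, 353] centre 577.3 -310.3 r 52.7 from board centre 35.1
side [29, 30, 35, 28, 376] centre 580.5 -308.0 r 41.0 from board centre 33.5
[-0.00000e+00  3.40000e-02 -1.56400e+00 -1.22000e-01 -6.90000e-02
 -6.00000e-03  3.96714e+02 -2.13956e+02  1.01135e+02] 35.0
```

The cookie is on the board at about (577,−311), seen consistently in both views. It is 35 mm off centre, so its edge is 26 mm inside the rim. I withdraw the turner and take it back to the bare table.

>>> {"fn": "servo_tool", "kwargs": {
  "deltas": [
    [[-0.003, 0, -0.0025], [0, 0, 0]],
    [[-0.006, 0, -0.005], [0, 0, 0]],
    [[-0.007, 0, -0.006], [0, 0, 0]],
    [[-0.007, 0, -0.006], [0, 0, 0]],
    [[-0.006, 0, -0.005], [0, 0, 0]],
    [[-0.0035, 0, -0.003], [0, 0, 0]],
    [[-0.001, 0, -0.002], [0, 0, 0]]
  ]
}}

```text
time: 35.88
tool_pos: [378.9, -204.5, 141.3]
tcp_rot: [3.141, 0.384, -0.489]
contact_force: [-0.2, -0.2, -2.4]
grip_width: 18.8
finger_force: 30.0
```

```bash
python3 traj.py 441 54 70 -20 0 20
```

```text
35.875 [ 378.9 -204.5  141.3] [180.  22. -28.] end [441.1  54.   70.1] [-180.   -0.  -20.]
[[[-0.0005, -0.002, 0.0005], [-0.0, 0.2, -0.1]], [[-0.0005, -0.005, 0.002], [-0.1, 0.4, -0.1]], [[-0.001, -0.0085, 0.003], [-0.1, 0.7, -0.3]], [[-0.0015, -0.0115, 0.004], [-0.1, 1.0, -0.3]], [[-0.002, -0.0135, 0.0045], [-0.1, 1.1, -0.4]], [[-0.002, -0.0155, 0.005], [-0.2, 1.3, -0.4]], [[-0.0025, -0.017, 0.006], [-0.1, 1.5, -0.5]], [[-0.0025, -0.018, 0.0055], [-0.2, 1.5, -0.6]], [[-0.0025, -0.019, 0.0065], [-0.1, 1.7, -0.5]], [[-0.0025, -0.0195, 0.006], [-0.1, 1.6, -0.6]], [[-0.0025, -0.0195, 0.0055], [-0.1, 1.6, -0.6]], [[-0.0025, -0.0195, 0.006], [-0.1, 1.6, -0.6]], [[-0.002, -0.018, 0.0055], [-0.1, 1.6, -0.6]], [[-0.0025, -0.0175, 0.005], [-0.0, 1.4, -0.5]], [[-0.0015, -0.0155, 0.004], [-0.1, 1.4, -0.5]], [[-0.002, -0.014, 0.004], [-0.0, 1.1, -0.4]], [[-0.001, -0.0115, 0.003], [-0.0, 1.0, -0.3]], [[-0.001, -0.0085, 0.0025], [-0.0, 0.7, -0.3]], [[-0.001, -0.0055, 0.0015], [-0.0, 0.4, -0.2]], [[-0.0, -0.002, 0.0005], [-0.0, 0.2, -0.0]]]
```

>>> {"fn": "servo_tool", "kwargs": {
  "deltas": [
    [[-0.0005, -0.002, 0.0005], [0, 0.2, -0.1]],
    [[-0.0005, -0.005, 0.002], [-0.1, 0.4, -0.1]],
    [[-0.001, -0.0085, 0.003], [-0.1, 0.7, -0.3]],
    [[-0.0015, -0.0115, 0.004], [-0.1, 1.0, -0.3]],
    [[-0.002, -0.0135, 0.0045], [-0.1, 1.1, -0.4]],
    [[-0.002, -0.0155, 0.005], [-0.2, 1.3, -0.4]],
    [[-0.0025, -0.017, 0.006], [-0.1, 1.5, -0.5]],
    [[-0.0025, -0.018, 0.0055], [-0.2, 1.5, -0.6]],
    [[-0.0025, -0.019, 0.0065], [-0.1, 1.7, -0.5]],
    [[-0.0025, -0.0195, 0.006], [-0.1, 1.6, -0.6]],
    [[-0.0025, -0.0195, 0.0055], [-0.1, 1.6, -0.6]],
    [[-0.0025, -0.0195, 0.006], [-0.1, 1.6, -0.6]],
    [[-0.002, -0.018, 0.0055], [-0.1, 1.6, -0.6]],
    [[-0.0025, -0.0175, 0.005], [0, 1.4, -0.5]],
    [[-0.0015, -0.0155, 0.004], [-0.1, 1.4, -0.5]],
    [[-0.002, -0.014, 0.004], [0, 1.1, -0.4]],
    [[-0.001, -0.0115, 0.003], [0, 1.0, -0.3]],
    [[-0.001, -0.0085, 0.0025], [0, 0.7, -0.3]],
    [[-0.001, -0.0055, 0.0015], [0, 0.4, -0.2]],
    [[0, -0.002, 0.0005], [0, 0.2, 0]]
  ]
}}

```text
time: 38.38
tool_pos: [441.0, 54.2, 69.6]
tcp_rot: [3.141, -0.0, -0.349]
contact_force: [-0.7, 0.1, -1.3]
grip_width: 18.9
finger_force: 30.0
```

>>> {"fn": "servo_tool", "kwargs": {
  "deltas": [
    [[0, 0, 0.003], [0, 1, 0]],
    [[0, 0, 0.006], [0, 1, 0]],
    [[0, 0, 0.008], [0, 1, 0]],
    [[0, 0, 0.008], [0, 0, 0]],
    [[0, 0, 0.007], [0, 0, 0]],
    [[0, 0, 0.004], [0, 0, 0]],
    [[0, 0, 0], [0, 0, 0]],
    [[0, 0, 0], [0, 0, 0]]
  ]
}}

```text
time: 39.38
tool_pos: [442.5, 53.5, 33.9]
tcp_rot: [-3.142, -0.053, -0.349]
contact_force: [-0.1, -0.6, -3.0]
grip_width: 18.8
finger_force: 30.0
```

```bash
python3 avg.py; python3 wr.py w20 | tail -1
```

```text
[-2.19000e-01  5.90000e-02 -2.04900e+00  4.30000e-02  3.36000e-01
 -4.00000e-03  4.42506e+02  5.35320e+01  3.39160e+01] 39.625
39.675 [442.4  53.6  33.9] [-180.   -3.  -20.] [ 0.3 -0.6 -1.8]
```

>>> {"fn": "servo_tool", "kwargs": {
  "deltas": [
    [[0, 0, 0.001], [0, 0, 0]],
    [[0, 0, 0.001], [0, 0, 0]],
    [[0, 0, 0.001], [0, 0, 0]],
    [[0, 0, 0.001], [0, 0, 0]],
    [[0, 0, 0], [0, 0, 0]],
    [[0, 0, 0], [0, 0, 0]]
  ]
}}

```text
time: 40.42
tool_pos: [442.5, 53.5, 29.7]
tcp_rot: [3.142, -0.052, -0.349]
contact_force: [-0.6, 0.5, -2.0]
grip_width: 18.7
finger_force: 30.0
```

```bash
python3 avg.py
```

```text
[ 8.40000e-02 -1.06000e-01 -1.73600e+00  3.00000e-02  3.55000e-01
 -1.00000e-02  4.42542e+02  5.34610e+01  2.97580e+01] 40.675
```

>>> {"fn": "servo_tool", "kwargs": {
  "deltas": [
    [[0, 0, 0.0008], [0, 0, 0]],
    [[0, 0, 0], [0, 0, 0]],
    [[0, 0, 0], [0, 0, 0]]
  ]
}}

```text
time: 41.05
tool_pos: [442.5, 53.4, 28.9]
tcp_rot: [3.141, -0.052, -0.349]
contact_force: [-0.2, 1.1, -0.9]
grip_width: 18.8
finger_force: 30.0
```

```bash
python3 avg.py
```

```text
[-3.03000e-01  2.18000e-01 -1.90300e+00  5.80000e-02  3.29000e-01
 -2.30000e-02  4.42561e+02  5.34440e+01  2.89320e+01] 41.3
```

>>> {"fn": "servo_tool", "kwargs": {
  "deltas": [
    [[0, 0, 0.0008], [0, 0, 0]],
    [[0, 0, 0], [0, 0, 0]],
    [[0, 0, 0], [0, 0, 0]]
  ]
}}

```text
time: 41.68
tool_pos: [442.6, 53.4, 28.1]
tcp_rot: [3.142, -0.052, -0.349]
contact_force: [-0.3, 0.7, -1.2]
grip_width: 18.7
finger_force: 30.0
```

```bash
python3 avg.py
```

```text
[-3.3600e-01 -3.8000e-02 -1.1360e+00  5.6000e-02  3.4200e-01 -2.8000e-02
  4.4262e+02  5.3442e+01  2.8144e+01] 41.925
```

>>> {"fn": "servo_tool", "kwargs": {
  "deltas": [
    [[0, 0, 0], [0, 0, 0]],
    [[0, 0, 0], [0, 0, 0]],
    [[0, 0, 0], [0, 0, 0]],
    [[0, 0, 0], [0, 0, 0]],
    [[0, 0, 0], [0, 0, 0]],
    [[0, 0, 0], [0, 0, 0]],
    [[0, 0, 0], [0, 0, 0]],
    [[0, 0, 0], [0, 0, 0]]
  ],
  "fingers": 1
}}

```text
time: 42.92
tool_pos: [442.6, 53.5, 28.1]
tcp_rot: [3.142, -0.052, -0.349]
contact_force: [-0.1, 0.7, 0.2]
grip_width: 90.7
finger_force: 0.0
```

>>> {"fn": "servo_tool", "kwargs": {
  "deltas": [
    [[0, 0, -0.004], [0, 0, 0]],
    [[0, 0, -0.01], [0, 0, 0]],
    [[0, 0, -0.02], [0, 0, 0]],
    [[0, 0, -0.03], [0, 0, 0]],
    [[0, 0, -0.03], [0, 0, 0]],
    [[0, 0, -0.03], [0, 0, 0]],
    [[0, 0, -0.03], [0, 0, 0]],
    [[0, 0, -0.02], [0, 0, 0]],
    [[0, 0, -0.01], [0, 0, 0]],
    [[0, 0, 0], [0, 0, 0]]
  ]
}}

```text
time: 44.18
tool_pos: [433.7, 56.7, 212.4]
tcp_rot: [-3.141, -0.053, -0.349]
contact_force: [-0.3, -0.4, 0.1]
grip_width: 92.1
finger_force: 0.0
```

```bash
python3 fin.py | grep -v "0, 0, 1"
python3 - <<'E'
import cv2,numpy as np
from h import *
print(bot.get_obs()["time"])
a=cv2.imread("pics/fin_side.png");b=cv2.imread("pics/fin_scene.png")
k=np.zeros((600,800,3),np.uint8);k[:330,:400]=cv2.resize(b[165:345,210:430],(400,330));k[:330,400:]=cv2.resize(a[200:365,300:500],(400,330))
k[335:600,:400]=cv2.resize(b[300:440,140:350],(400,265));k[335:600,400:]=cv2.resize(a[220:280,220:350],(400,185)) if False else cv2.resize(a[130:290,180:420],(400,265));cv2.imwrite("pics/c9.png",k)
E
```

```text
scene [27, 36, 47, 46, 478] centre 576.1 -312.9 r 52.4 from board centre 35.0
side [24, 27, 45, 37, 745] centre 577.8 -310.7 r 52.6 from board centre 34.5
44.275
```

View pics/c9.png

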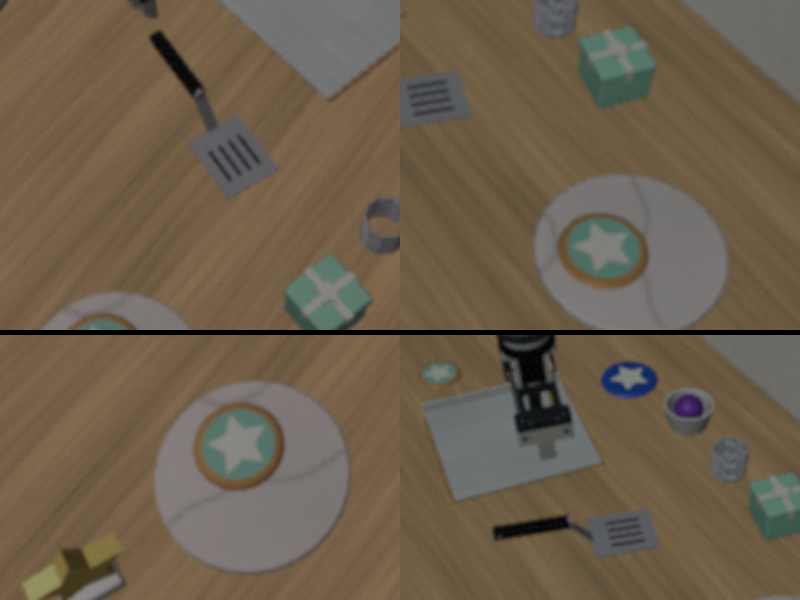

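The cookie lies flat and whole on the board, star side up, and wholly inside the rim. The turner lies flat on the bare table, and the box, light, slinky and ramekin look unmoved. The robot is clear of everything, so I hand in.

```bash
python3 -c "
from plant import bot
print(bot.close_job())"
```

```text
the job is handed in; nothing more can be done
None
```

The cookie lies flat, star side up and wholly on the marble board (about 35 mm off centre, 26 mm inside the edge), the turner is flat on the bare table, and the job was handed in at about 44 s of the 67 s allowed.

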